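# Seat the wired socket and switch the tester through to full test

### The job

Push the wired wall socket along the bench into the test nest until it is fully home against the stop; then push the selector lever past its first detent all the way to the second stop, and leave it there. Only push with the fingers: do not pick the socket up, do not move the lever before the socket is home, and leave the other things on the bench where they are.

Things in the scene. Friction and masses are not known exactly. Their poses are not given: they have to be found in the camera images.
- socket: Wired wall socket: white square box, cream face plate up with four dark slits, 60 x 60 mm, 40 high, 0.13 to 0.25 kg, loose on the bench. Origin: centre of its underside; z up, x roughly into the nest. It starts with its centre 80 to 110 before the nest's origin, up to 6 off the centre line, turned up to 0.1 rad. Slides when pushed low on the side away from the nest.
- nest: Test nest, fixed: cream block 75 deep, 110 wide, 55 high (mm), whose face is the stop; two rails 25 high run out from it, 70 apart inside for 45, then flared for 27. Origin: on the bench at the foot of the face, midway between the rails; x points from the mouth into the block, y left. Socket home: centre at x = -30, y = 0, near side at x = -60. May stand left or right of the selector.
- selector: Grey selector box, fixed, 100 (x) by 170 (y), 50 high (mm). Slot along y in its top: one white tick beside its middle (first detent), two beside its +y end (second stop). Origin: centre of underside. The lever slides to +y at x = 0: y = -35 off, 0 first detent, +35 second stop. Fixed black knob (20 wide, 10 high, at x 36, y 55) and two lamps on top.
- lever (a joint): Slide of the lever, m: 0 = off (as it starts), 0.035 = first detent, 0.070 = second stop (the hard end of the slot). It clicks into all three and stays there; leaving off or the first detent takes up to about 6 N. Past 0.055 it snaps on to the second stop by itself.
- lever_top (a point): Centre of the top of the lever's black handle, 90 mm above the bench. The handle is 40 (selector x) by 18 (selector y), from 66 to 90 above the bench, rounded edges, on a thin steel stem (12 diameter); it moves with the lever.
- screwdriver: Screwdriver with a red handle, 170 long, lying down (mm); loose bystander, to be left alone. Origin on its underside.
- lampholder: Small round black lamp holder, 44 diameter, 34 high (mm); loose bystander, to be left alone. Origin on its underside.
- tray: Open steel tray 100 x 75 x 35 (mm); loose bystander, to be left alone. Origin on its underside.
- pencil_case: Dark blue rounded case 190 x 70 x 35 (mm); loose bystander, to be left alone. Origin on its underside.
- pliers: Pliers with blue handles, about 165 long and 52 wide, 12 high, lying flat (mm); loose bystander, to be left alone. Origin on its underside.
- rule: Wooden rule 200 x 25 x 8 lying flat (mm); loose bystander, to be left alone. Origin on its underside.
- spare_switch: Small white switch block 45 x 24 x 28 (mm); loose bystander, to be left alone. Origin on its underside.
Not all that is in view belongs to the job. What is shaped like the nest but turquoise is not meant.

How it is judged:
On the way, in this order (a step that is already met when the one before it is completed fails the run):
1. the socket is home in the nest while the lever is still at off (x of socket in the frame of nest above -0.034 m and y of socket in the frame of nest between -0.008 and 0.008 m and angle between the x axis of socket and the x axis of nest, either way round below 0.1 rad and height (world z) of socket below 0.005 m and value of joint lever below 0.012 m), for 0.2 s.
2. the lever is at its second stop (x of socket in the frame of nest above -0.034 m and y of socket in the frame of nest between -0.008 and 0.008 m and angle between the x axis of socket and the x axis of nest, either way round below 0.1 rad and height (world z) of socket below 0.005 m and value of joint lever above 0.066 m), for 0.2 s.
At the end, for the whole second after the job is handed in: The socket stands flat on the bench in the nest, within 4 mm of the stop, within 8 mm of the centre line and square to within 0.1 rad, at rest; the lever rests within 4 mm of its second stop (all of step 2 and linear speed of socket below 0.01 m/s and velocity of joint lever between -0.01 and 0.01 m/s); the robot touches nothing.
It fails at once if the socket is lifted (more than 12 mm) or tipped over (height (world z) of socket above 0.012 m or angle between socket's own z axis and vertical above 0.35 rad).
It fails at once if the lever is moved before the socket is home (value of joint lever above 0.015 m and x of socket in the frame of nest below -0.042 m).
It fails at once if a bystander is moved more than 25 mm (distance of any of screwdriver, lampholder, tray, pencil_case, pliers, rule, spare_switch from where it was at the start of the episode above 0.025 m).
It also fails if it takes over 48 s, if anything falls off the work surface, if the arm or the gripper's body presses on something with over 40 N, if the wrist force passes 120 N, or if a joint passes its speed limit or range.

### The arm

A 7-joint arm with a two-finger parallel gripper is mounted at the origin on the work surface. World frame = base frame: x ahead of the robot, y to its left, z up, the work surface at z = 0. Lengths are in m, angles in rad, forces in N, time in s.
With the tool pointing down it reaches from about 0.4 to 0.85 m from the base axis. Payload 10.4 kg.
Tool frame: the origin (TCP) lies between the finger pads; the fingertips stand 11 mm ahead of it and the grasp point (between the pads) lies 8 mm behind it (r.tcp_to_tips is the distance from the TCP to the fingertips, in m); z points along the fingers, y is the line along which they close (so a half turn about z gives the same grasp; the last joint's range is limited). The gripper opens to 87 mm and grips with 3 to 60 N. Pads are 19 mm wide; open, the fingers measure 117 mm over their backs; the gripper's body (75 mm by 190 mm) begins 51 mm behind the grasp point.
Start: joints at [1.117, 0.332, -0.065, 1.46, 0.022, 1.35, -0.088], TCP at [0.261, -0.568, 0.234] pointing down, gripper open.
Joint ranges: [-2.6, 2.6], [-0.5, 2.12], [-1.47, 1.34], [0.16, 2.42], [-1.27, 4.41], [0.06, 2.06], [-2.6, 2.6]. Speed limits (rad/s): [2.22, 2.22, 2.79, 2.79, 3.14, 3.14, 3.14].

### API

Orientations are given as a unit quaternion [x, y, z, w].
In Python, from bench import r gives the robot as it stands. The module is installed in compiled form; this text tells all that it offers.
- The arm moves only by the shell command python3 -m crank 'ROWS' [FORCE]. ROWS is JSON, a list of rows, each an object of numbers: "claw": the closure, from -1 (fully open) to 1 (shut); "dx", "dy", "dz": the shift along the tool's x, y, z each as a share of 3 cm, from -1 to 1; "ax", "ay", "az": the turn, a rotation vector about the tool's x, y, z each as a share of 6 degrees, from -1 to 1. A call has 1 to 8 rows; each row shifts and turns the commanded pose from where the row before left it, along the tool's axes as they then stand; what a row does not reach is not made up. A row lasts 1/12 s, in which the tool goes at most 41.7 mm and 7.16 degrees, less where a joint would pass 70% of its speed; a pose out of reach is approached as far as the arm can. A call with a number of a shift or a turn outside -1 to 1 is refused whole. A call with a gripper value outside its range is refused whole. The fingers move at their own pace and stop on an object; FORCE is the grip in N (left out, the last holds). Time passes only in rows, so rows that do not move let the fingers close. It gives the time, the measured TCP pose, the force, the opening and the grip force at its end, in the units of the state.
- r.read_state(): the state, without advancing time (a new reading comes with each control period).
- r.camera(name): name is "side" or "top" or "wrist"; returns a dict with "color" (420x560x3 uint8, red, green, blue), "mtx" (3x3 intrinsics, pixels), "R" (3x3) and "t" (3): a world point X has camera coordinates R X + t; the wrist camera has in their place "hand_eye" (4x4, takes a point from camera to tool coordinates, whose origin is the TCP and whose axes are the flange's). Camera axes: x right, y down, z forward; pixel columns grow to the right and rows downward; lengths in m; the calibration is good to about 2 mm. A picture is of the moment at which its call begins: read the wrist's pose just before it. There is no depth.
- r.close_job(): hands the job in; it is judged then, once.
The state is a dict: "time": time; "joint_positions": joint angles; "joint_vel": joint speeds; "joint_torque": joint torques, N m; "ee_pos": TCP position; "eef_rot": TCP orientation; "ft_force": force on the tool from outside, world axes, zero at the start; "torque": the same for the moment, N m; "width": finger opening in m; "grip_force": force on a finger pad.
Only numpy, scipy, OpenCV 4.12 (cv2) and the standard library are available. Lean on these libraries where they do the work, as an engineer would, in place of code of your own. Each camera call takes 0.05 s, during which the arm holds its last target. There are 200 camera calls.

## Working session

There is one attempt and no reset: what is moved stays moved. The work goes in short steps, Python scripts to look and compute and a shell command to move; the robot and the scene stay as the last step left them, time stands still between calls to the robot, and variables do not carry over. Pictures are saved under pics/ and viewed, at most 10 in all, crops included, and the job is handed in when it is done.

```bash
mkdir -p pics; python3 - <<'E'
from bench import r
import cv2
s=r.read_state();print(s['time'],s['ee_pos'],s['eef_rot'],s['width'])
for n in("top","side"):
    c=r.camera(n);cv2.imwrite(f"pics/{n}0.png",c["color"][:,:,::-1]);print(n,c["mtx"].tolist(),(-c["R"].T@c["t"]).tolist(),c["R"].tolist())
E
```

```text
0.0 [ 0.26082627 -0.56755904  0.23273486] [ 9.76887719e-01  2.13751884e-01 -2.01016181e-04 -6.89691406e-04] 0.08688797885009825
top [[497.3021329699089, 0.0, 282.77303276339643], [0.0, 497.3021329699089, 217.10912431374052], [0.0, 0.0, 1.0]] [0.37107530717952636, 0.003467533973417227, 1.2670308039648253] [[0.09975189431501545, -0.995004713123063, 0.0038962088569589764], [-0.9724387219682874, -0.09831744832515217, -0.21141573113539888], [0.2107427142210382, 0.017300295307367295, -0.9773884632964661]]
side [[457.19574217980835, 0.0, 283.3772804653197], [0.0, 457.19574217980835, 200.36899263409006], [0.0, 0.0, 1.0]] [0.07936658117089762, 0.5370936131530474, 0.9460979398257214] [[-0.7041301432127962, -0.7100380147433629, 0.006838058089197223], [-0.5411530644563014, 0.5303656578260385, -0.6525838105778503], [0.45973264213962595, -0.4632043680904333, -0.7576856941590365]]
```

View pics/top0.png

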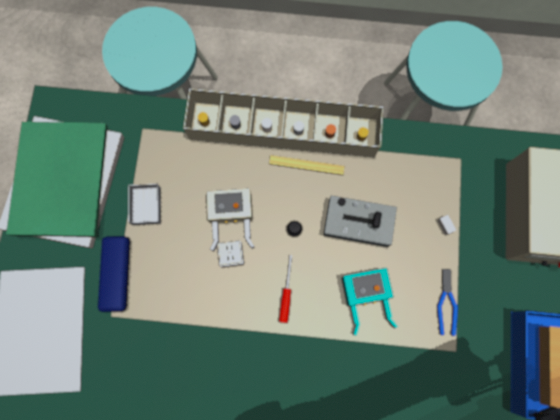

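View pics/side0.png

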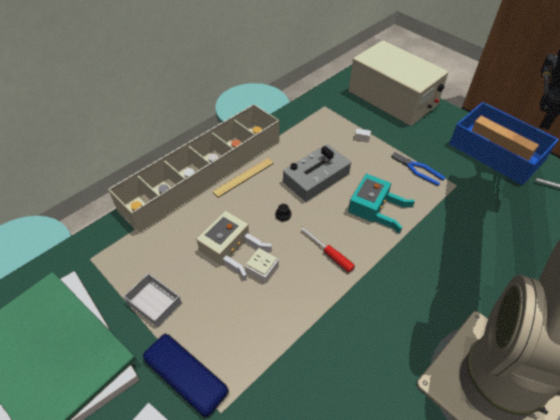

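The top view shows the nest at (230,205), the socket at (230,253), the selector at (360,220) and its lever at (377,219) at the right (off) end. The screwdriver is at (287,290) and the lamp holder at (294,228). The push into the nest is roughly world +x, and the lever moves roughly world +y. Next I'll measure by masks and rays.

```bash
cat > h.py <<'E'
import numpy as np,cv2
from bench import r
def ray(c,uv,z):
    d=c["R"].T@np.linalg.inv(c["mtx"])@np.array([*uv,1.]);o=-c["R"].T@c["t"]
    return o+d*(z-o[2])/d[2]
E
python3 - <<'E'
from h import *
for n,boxes in(("top",dict(sock=(212,238,248,270,.04),nest=(200,182,258,224,.055),sel=(318,190,402,250,.05),lev=(366,207,386,232,.09),knob=(335,196,347,207,.06))),):
    c=r.camera(n);im=c["color"];h=cv2.cvtColor(im,cv2.COLOR_RGB2HSV)
    big=cv2.resize(im[180:300,195:410],None,fx=3.7,fy=3.7,interpolation=cv2.INTER_CUBIC);cv2.imwrite("pics/topcrop.png",big[:,:,::-1])
    for k,(x0,y0,x1,y1,z) in boxes.items():
        s=h[y0:y1,x0:x1];g=im[y0:y1,x0:x1].astype(int)
        if k in("sock","nest"): m=(s[...,1]<60)&(s[...,2]>165)
        elif k=="sel": m=(s[...,1]<50)&(s[...,2]<190)
        else: m=s[...,2]<60
        m=m.astype(np.uint8)*255
        cs,_=cv2.findContours(m,cv2.RETR_EXTERNAL,cv2.CHAIN_APPROX_NONE)
        q=max(cs,key=cv2.contourArea)+np.array([x0,y0])
        P=np.array([ray(c,p[0],z)[:2] for p in q])*1000
        rc=cv2.minAreaRect(P.astype(np.float32));print(k,[np.round(v,1) for v in rc],cv2.boundingRect(q)); 
E
```

```text
sock [array([530.6, 147.4]), array([77.6, 87.6]), np.float64(5.8)] (212, 238, 36, 32)
nest [array([656.4, 164.8]), array([105.9, 145.3]), np.float64(5.8)] (200, 182, 58, 42)
sel [array([ 649.1, -167.8]), array([151.8, 210.5]), np.float64(4.9)] (318, 190, 84, 60)
lev [array([ 639.2, -198.8]), array([30.1, 38.4]), np.float64(39.4)] (366, 213, 15, 15)
knob [array([ 685.9, -117.3]), array([10.6, 11.1]), np.float64(50.8)] (339, 199, 5, 6)
```

View pics/topcrop.png

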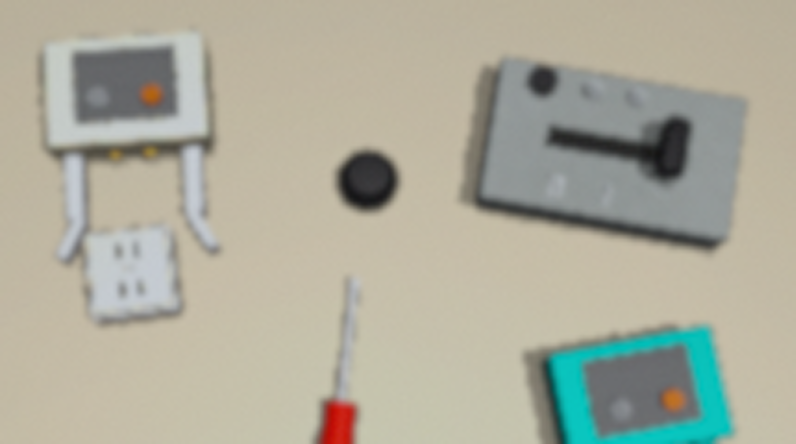

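The crop (3.7x, origin (195,180)) shows the socket top corners at about (85,232), (172,225), (182,310) and (95,320). It also shows the rails and the selector top corners, with the lever handle at about (675,147). I'll cast these and refine with a saturation mask.

```bash
python3 - <<'E'
from h import *
c=r.camera("top");im=c["color"]
f=lambda p:((p[0]+.5)/3.7-.5+195,(p[1]+.5)/3.7-.5+180)
def rep(k,pts,z):
    P=np.array([ray(c,f(p),z)[:2]*1000 for p in pts]);e=np.roll(P,-1,0)-P
    print(k,"cen",P.mean(0).round(1),"len",np.hypot(*e.T).round(1),"ang",(np.degrees(np.arctan2(e[:,1],e[:,0]))).round(1)); print(P.round(0).tolist())
rep("sock",[(85,232),(172,225),(182,308),(95,318)],.04)
rep("nest",[(42,42),(203,32),(210,135),(46,148)],.055)
rep("rails in",[(82,155),(84,215),(187,208),(183,148)],.025)
rep("rails out",[(64,155),(69,220),(202,208),(201,148)],.025)
rep("sel",[(503,58),(747,98),(722,238),(480,203)],.05)
rep("lever",[(668,118),(690,118),(682,178),(658,176)],.09)
rep("knob",[(543,80)],.06)
rep("slot",[(550,127),(550,145),(640,157),(640,142)],.05)
L=cv2.cvtColor(im,cv2.COLOR_RGB2LAB).astype(int)
b=L[...,2][180:300,195:410]; big=cv2.resize(b.astype(np.float32),None,fx=3.7,fy=3.7,interpolation=cv2.INTER_CUBIC)
print(np.percentile(b,[5,25,50,75]))
m=(big<134.5).astype(np.uint8)
n,lab,st,_=cv2.connectedComponentsWithStats(m)
for i in range(1,n):
    if st[i,4]>1500:
        q=cv2.findContours((lab==i).astype(np.uint8),0,1)[0][0];rc=cv2.minAreaRect(q);print(st[i],cv2.boxPoints(rc).round(0).tolist())
E
```

```text
sock cen [532.5 144.8] len [58.8 56.7 58.4 58.7] ang [ -79.6 -166.5  102.3   13.8]
[[555.0, 181.0], [566.0, 123.0], [511.0, 110.0], [498.0, 167.0]]
nest cen [653.  163.7] len [109.8  72.2 110.6  74. ] ang [ -80.5 -169.7  100.4    9.7]
[[680.0, 224.0], [698.0, 116.0], [627.0, 103.0], [607.0, 212.0]]
rails in cen [595.7 153.7] len [42.  70.5 42.1 69.7] ang [-170.8  -80.3   10.4   99.8]
[[610.0, 192.0], [569.0, 185.0], [581.0, 115.0], [622.0, 123.0]]
rails out cen [594.9 153.6] len [45.6 91.2 42.  94.4] ang [-168.3  -79.     7.5   98.8]
[[609.0, 204.0], [565.0, 195.0], [582.0, 105.0], [624.0, 111.0]]
sel cen [ 646.1 -168.6] len [167.9  98.7 163.4 102.2] ang [-93.9 173.2  87.4  -4.1]
[[702.0, -90.0], [690.0, -257.0], [592.0, -245.0], [600.0, -82.0]]
lever cen [ 642.  -203.1] len [14.5 40.7 15.7 39.6] ang [-84.2 176.   90.9  -6. ]
[[661.0, -198.0], [663.0, -212.0], [622.0, -209.0], [622.0, -194.0]]
knob cen [ 686.5 -117. ] len [0.] ang [0.]
[[686.0, -117.0]]
slot cen [ 649.  -156.3] len [12.5 61.2 10.4 61.6] ang [-175.7  -92.     3.7   86. ]
[[657.0, -125.0], [644.0, -126.0], [642.0, -187.0], [653.0, -187.0]]
[126. 133. 139. 140.]
[   42    31   178   222 18548] [[39.0, 41.0], [202.0, 29.0], [220.0, 252.0], [56.0, 264.0]]
[  474    57   273   192 39461] [[469.0, 207.0], [496.0, 54.0], [753.0, 99.0], [726.0, 253.0]]
[   55   149   127   174 11157] [[44.0, 152.0], [164.0, 139.0], [183.0, 315.0], [63.0, 328.0]]
[ 338  152   59   58 2630] [[327.0, 182.0], [368.0, 140.0], [408.0, 180.0], [367.0, 222.0]]
[ 334  277   27  123 1576] [[334.0, 399.0], [347.0, 276.0], [361.0, 277.0], [348.0, 400.0]]
[  539   323   197   121 19130] [[535.0, 344.0], [722.0, 321.0], [737.0, 441.0], [550.0, 464.0]]
```

The sizes check out:

| Item | Measured | Expected |
|---|---|---|
| Nest | 110 x 73 | 110 x 75 |
| Rail gap | 70 | 70 |
| Socket | 58 x 58 | 60 x 60 |
| Lever | within 1 mm of its off position | off |

- **Nest:** origin about (616,157), axis +10°.
- **Selector:** centre about (646,-169), axis -5°.

Now I'll travel high to a point behind the socket, with the fingers partly closed and square to the nest.

```bash
cat > go.py <<'E'
import sys
from h import *
from scipy.spatial.transform import Rotation as Ro
# args: frame(nest|sel) x y z(mm, TCP target)  yaw deg of tool x in the frame
F=dict(nest=((616.1,157.2),10.),sel=((646.1,-168.6),-5.))
fr=sys.argv[1];x,y,z,yaw=map(float,sys.argv[2:6]);o,a=F[fr];A=np.radians(a)
Rz=np.array([[np.cos(A),-np.sin(A)],[np.sin(A),np.cos(A)]])
s=r.read_state();p=np.array(s["ee_pos"])*1000;T=np.append(Rz@[x,y]+o,z)
R=Ro.from_quat(s["eef_rot"]);G=Ro.from_euler("z",a+yaw,degrees=True)*Ro.from_euler("x",180,degrees=True)
print("t",round(s["time"],2),"TCP in frame",(Rz.T@(p[:2]-o)).round(1),p[2].round(1),"w",round(s["width"]*1000,1),"F",np.round(s["ft_force"],1))
print("units: d",(R.inv().apply(T-p)/30).round(2),"(target axes)",(G.inv().apply(T-p)/30).round(2),"a",(np.degrees((R.inv()*G).as_rotvec())/6).round(2))
E
python3 -m crank '[{"claw":0.3,"dx":0.9,"dy":-0.8,"az":0.6},{"claw":0.3,"dx":0.9,"dy":-0.8,"az":0.6},{"claw":0.3,"dx":0.9,"dy":-0.8,"az":0.6},{"claw":0.3,"dx":0.8,"dy":-0.9,"az":0.6},{"claw":0.3,"dx":0.6,"dy":-1},{"claw":0.3,"dx":0.4,"dy":-1},{"claw":0.3,"dx":0.4,"dy":-1},{"claw":0.3,"dx":0.4,"dy":-1}]'; python3 go.py nest -150 2 120 0
```

```text
t 0.2 TCP in frame [-475.7 -652.2] 233.1 w 86.8 F [ 0.3  0.4 -1.4]
units: d [ 16.03 -18.34   3.78] (target axes) [ 10.86 -21.81   3.77] a [-0.01  0.    2.45]invalid input at $[0]: expected keys claw, dx, dy, dz, ax, ay, az
```

Rows need all the keys.

```bash
python3 -m crank '[{"claw":0.3,"dx":0.9,"dy":-0.8,"dz":0,"ax":0,"ay":0,"az":0.6},{"claw":0.3,"dx":0.9,"dy":-0.8,"dz":0,"ax":0,"ay":0,"az":0.6},{"claw":0.3,"dx":0.9,"dy":-0.8,"dz":0,"ax":0,"ay":0,"az":0.6},{"claw":0.3,"dx":0.8,"dy":-0.9,"dz":0,"ax":0,"ay":0,"az":0.6},{"claw":0.3,"dx":0.6,"dy":-1,"dz":0,"ax":0,"ay":0,"az":0},{"claw":0.3,"dx":0.4,"dy":-1,"dz":0,"ax":0,"ay":0,"az":0},{"claw":0.3,"dx":0.4,"dy":-1,"dz":0,"ax":0,"ay":0,"az":0},{"claw":0.3,"dx":0.4,"dy":-1,"dz":0,"ax":0,"ay":0,"az":0}]'; python3 go.py nest -150 2 120 0
```

```text
time: 0.87
ee_pos: [0.3592, -0.3103, 0.2334]
eef_rot: [0.996, 0.09, -0.0, 0.0]
ft_force: [0.8, 0.2, 0.8]
width: 0.0414
grip_force: 0.0
t 0.87 TCP in frame [-334.1 -415.8] 233.4 w 41.4 F [0.8 0.2 0.8]
units: d [  6.21 -13.9    3.78] (target axes) [  6.14 -13.93   3.78] a [0.   0.   0.05]
```

```bash
python3 -m crank '[{"claw":0.5,"dx":0.5,"dy":-1,"dz":0,"ax":0,"ay":0,"az":0.05},{"claw":0.5,"dx":0.5,"dy":-1,"dz":0,"ax":0,"ay":0,"az":0},{"claw":0.5,"dx":0.5,"dy":-1,"dz":0,"ax":0,"ay":0,"az":0},{"claw":0.5,"dx":0.5,"dy":-1,"dz":0.2,"ax":0,"ay":0,"az":0},{"claw":0.5,"dx":0.5,"dy":-1,"dz":0.2,"ax":0,"ay":0,"az":0},{"claw":0.5,"dx":0.4,"dy":-1,"dz":0.2,"ax":0,"ay":0,"az":0},{"claw":0.5,"dx":0.4,"dy":-1,"dz":0.2,"ax":0,"ay":0,"az":0},{"claw":0.5,"dx":0.4,"dy":-1,"dz":0.2,"ax":0,"ay":0,"az":0}]'; python3 -m crank '[{"claw":0.5,"dx":0.4,"dy":-1,"dz":0.2,"ax":0,"ay":0,"az":0},{"claw":0.5,"dx":0.4,"dy":-1,"dz":0.4,"ax":0,"ay":0,"az":0},{"claw":0.5,"dx":0.4,"dy":-1,"dz":0.4,"ax":0,"ay":0,"az":0},{"claw":0.5,"dx":0.4,"dy":-1,"dz":0.4,"ax":0,"ay":0,"az":0},{"claw":0.5,"dx":0.4,"dy":-1,"dz":0.4,"ax":0,"ay":0,"az":0}]' >/dev/null; python3 go.py nest -150 2 120 0
```

```text
time: 1.53
ee_pos: [0.4267, -0.0548, 0.2034]
eef_rot: [0.996, 0.087, 0.0, 0.0]
ft_force: [0.5, -1.2, 0.0]
width: 0.0218
grip_force: 0.0
t 1.95 TCP in frame [-163.2  -26. ] 149.2 w 22.0 F [0.4 0.3 0.7]
units: d [ 0.44 -0.93  0.97] (target axes) [ 0.44 -0.93  0.97] a [ 0.   -0.01 -0.01]
```

```bash
python3 -m crank '[{"claw":0.5,"dx":0.4,"dy":-0.9,"dz":0.4,"ax":0,"ay":0,"az":0},{"claw":0.5,"dx":0,"dy":0,"dz":0.8,"ax":0,"ay":0,"az":0},{"claw":0.5,"dx":0,"dy":0,"dz":0.8,"ax":0,"ay":0,"az":0},{"claw":0.5,"dx":0,"dy":0,"dz":0.8,"ax":0,"ay":0,"az":0},{"claw":0.5,"dx":0,"dy":0,"dz":0.6,"ax":0,"ay":0,"az":0},{"claw":0.5,"dx":0,"dy":0,"dz":0.4,"ax":0,"ay":0,"az":0},{"claw":0.5,"dx":0,"dy":0,"dz":0,"ax":0,"ay":0,"az":0}]'>/dev/null; python3 go.py nest -150 2 22 0
python3 - <<'E'
from h import *
ims=[r.camera(n)["color"] for n in("top","side")]
a=cv2.resize(ims[0][170:300,180:340],None,fx=2.5,fy=2.5);b=cv2.resize(ims[1][190:320,180:340],None,fx=2.5,fy=2.5)
cv2.imwrite("pics/a1.png",np.hstack([a,b])[:,:,::-1])
E
```

```text
t 2.53 TCP in frame [-153.1   -0.7] 33.4 w 21.7 F [-0.3 -0.5 -0. ]
units: d [ 0.1  -0.09  0.38] (target axes) [ 0.1  -0.09  0.38] a [-0.    0.04 -0.  ]
```

View pics/a1.png

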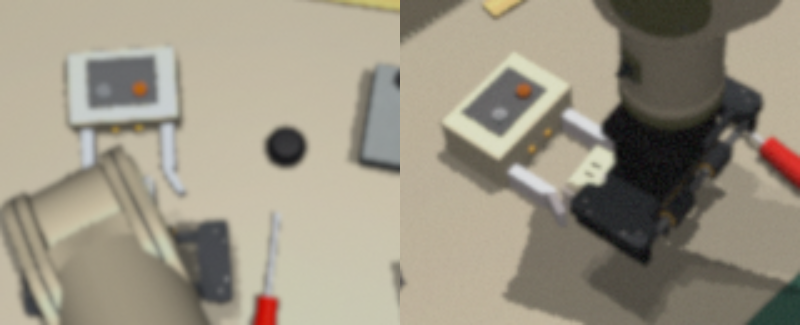

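The tool is behind the socket: the gripper is at about (640,150) in the right crop, with the socket between it and the nest. I'll lower, then push.

```bash
python3 -m crank '[{"claw":0.5,"dx":0,"dy":-0.07,"dz":0.2,"ax":0,"ay":0,"az":0},{"claw":0.5,"dx":0,"dy":0,"dz":0.18,"ax":0,"ay":0,"az":0},{"claw":0.5,"dx":0.4,"dy":0,"dz":0,"ax":0,"ay":0,"az":0},{"claw":0.5,"dx":0.3,"dy":0,"dz":0,"ax":0,"ay":0,"az":0},{"claw":0.5,"dx":0.2,"dy":0,"dz":0,"ax":0,"ay":0,"az":0},{"claw":0.5,"dx":0.2,"dy":0,"dz":0,"ax":0,"ay":0,"az":0},{"claw":0.5,"dx":0.2,"dy":0,"dz":0,"ax":0,"ay":0,"az":0},{"claw":0.5,"dx":0.2,"dy":0,"dz":0,"ax":0,"ay":0,"az":0}]'>/dev/null; python3 go.py nest -70 1 22 0; python3 -m crank '[{"claw":0.5,"dx":0.2,"dy":0,"dz":0,"ax":0,"ay":0,"az":0},{"claw":0.5,"dx":0.2,"dy":0,"dz":0,"ax":0,"ay":0,"az":0},{"claw":0.5,"dx":0.2,"dy":0,"dz":0,"ax":0,"ay":0,"az":0},{"claw":0.5,"dx":0,"dy":0,"dz":0,"ax":0,"ay":0,"az":0}]' >/dev/null; python3 go.py nest -70 1 22 0
```

```text
t 3.3 TCP in frame [-106.4    1.7] 24.1 w 22.1 F [-3.9 -0.8  3.2]
units: d [1.21 0.02 0.07] (target axes) [1.21 0.02 0.07] a [ 0.    0.01 -0.  ]
t 3.63 TCP in frame [-87.1   1.5] 24.3 w 21.9 F [ 0.2 -0.2  0.4]
units: d [0.57 0.02 0.08] (target axes) [0.57 0.02 0.08] a [-0.   -0.01 -0.01]
```

```bash
python3 -m crank '[{"claw":0.5,"dx":0.15,"dy":0,"dz":0,"ax":0,"ay":0,"az":0},{"claw":0.5,"dx":0.15,"dy":0,"dz":0,"ax":0,"ay":0,"az":0},{"claw":0.5,"dx":0.1,"dy":0,"dz":0,"ax":0,"ay":0,"az":0},{"claw":0.5,"dx":0.05,"dy":0,"dz":0,"ax":0,"ay":0,"az":0}]'; python3 go.py nest -70 1 22 0; python3 -m crank '[{"claw":0.5,"dx":0.07,"dy":0,"dz":0,"ax":0,"ay":0,"az":0},{"claw":0.5,"dx":0.05,"dy":0,"dz":0,"ax":0,"ay":0,"az":0}]'; python3 go.py nest -70 1 22 0
```

```text
time: 3.97
ee_pos: [0.5424, 0.1458, 0.0241]
eef_rot: [0.996, 0.087, 0.0, -0.0]
ft_force: [-1.6, -0.9, 1.4]
width: 0.0219
grip_force: 1.0
t 3.97 TCP in frame [-74.5   1.5] 24.1 w 21.9 F [-1.6 -0.9  1.4]
units: d [0.15 0.02 0.07] (target axes) [0.15 0.02 0.07] a [-0. -0. -0.]
time: 4.13
ee_pos: [0.5456, 0.1464, 0.0241]
eef_rot: [0.996, 0.087, -0.0, 0.0]
ft_force: [-1.6, -0.2, -0.1]
width: 0.0214
grip_force: 0.6
t 4.13 TCP in frame [-71.3   1.6] 24.1 w 21.4 F [-1.6 -0.2 -0.1]
units: d [0.04 0.02 0.07] (target axes) [0.04 0.02 0.07] a [ 0.  0. -0.]
```

Not at the stop yet. I'll creep forward until the force rises.

```bash
for i in 1 2; do python3 -m crank '[{"claw":0.5,"dx":0.06,"dy":0,"dz":0,"ax":0,"ay":0,"az":0},{"claw":0.5,"dx":0,"dy":0,"dz":0,"ax":0,"ay":0,"az":0}]'>/dev/null; python3 go.py nest -70 1 22 0|head -1;done
```

```text
t 4.3 TCP in frame [-70.1   1.7] 24.0 w 22.1 F [-3.1 -1.   2.2]
t 4.47 TCP in frame [-70.    1.7] 23.9 w 21.8 F [-13.3  -3.1  10.7]
```

The TCP stops at x = -70, as predicted, and the force rises to 13 N. One more nudge, then I'll back off, rise and check.

```bash
python3 -m crank '[{"claw":0.5,"dx":0.04,"dy":0,"dz":0,"ax":0,"ay":0,"az":0},{"claw":0.5,"dx":0,"dy":0,"dz":0,"ax":0,"ay":0,"az":0},{"claw":0.5,"dx":0,"dy":0,"dz":0,"ax":0,"ay":0,"az":0}]'|grep -E 'ee_pos|ft';  python3 -m crank '[{"claw":0.5,"dx":-0.3,"dy":0,"dz":0,"ax":0,"ay":0,"az":0},{"claw":0.5,"dx":-0.9,"dy":0,"dz":0,"ax":0,"ay":0,"az":0},{"claw":0.5,"dx":-0.3,"dy":0,"dz":-0.9,"ax":0,"ay":0,"az":0},{"claw":1,"dx":0,"dy":0,"dz":-1,"ax":0,"ay":0,"az":0},{"claw":1,"dx":0,"dy":0.3,"dz":-1,"ax":0,"ay":0,"az":0},{"claw":1,"dx":0,"dy":0.7,"dz":-1,"ax":0,"ay":0,"az":0},{"claw":1,"dx":0,"dy":0.9,"dz":-1,"ax":0,"ay":0,"az":0},{"claw":1,"dx":0,"dy":1,"dz":-0.5,"ax":0,"ay":0,"az":0}]' >/dev/null
python3 -m crank '[{"claw":1,"dx":0,"dy":1,"dz":0,"ax":0,"ay":0,"az":0},{"claw":1,"dx":0,"dy":1,"dz":0,"ax":0,"ay":0,"az":0},{"claw":1,"dx":0,"dy":1,"dz":0,"ax":0,"ay":0,"az":0},{"claw":1,"dx":0,"dy":1,"dz":0,"ax":0,"ay":0,"az":0},{"claw":1,"dx":0,"dy":1,"dz":0,"ax":0,"ay":0,"az":0}]' >/dev/null
python3 go.py sel 0 -90 160 -90
python3 - <<'E'
from h import *
im=r.camera("top")["color"]
b=cv2.resize(r.camera("side")["color"][190:320,180:340],None,fx=2.5,fy=2.5)
cv2.imwrite("pics/a2.png",np.hstack([cv2.resize(im[170:300,180:340],None,fx=2.5,fy=2.5,interpolation=2),b])[:,:,::-1])
E
```

```text
ee_pos: [0.547, 0.1468, 0.0238]
ft_force: [-19.5, -4.9, 15.0]
t 5.8 TCP in frame [-104.6   64. ] 186.6 w 0.3 F [-0.1  0.3  0.4]
units: d [2.04 5.86 0.9 ] (target axes) [ 5.13 -3.49  0.89] a [-1.00e-02 -2.00e-02  1.75e+01]
```

View pics/a2.png

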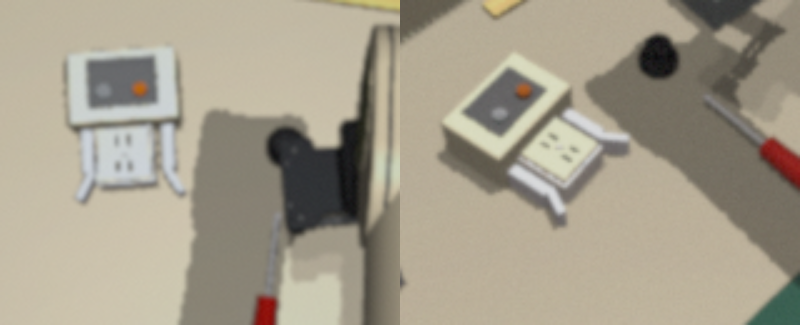

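The socket sits against the nest face between the rails (left crop: near edge about (125,185), face at y about 127). Now for the lever: turn to the selector's axes and pass high to its -y side.

```bash
python3 - <<'E'
from h import *
c=r.camera("top");A=np.radians(10);R=np.array([[np.cos(A),np.sin(A)],[-np.sin(A),np.cos(A)]])
for p in((95,188),(155,182)): print((R@(ray(c,(p[0]/2.5+179.7,p[1]/2.5+169.7),.04)[:2]*1000-[616.1,157.2])).round(1))
E
python3 -m crank '[{"claw":1,"dx":0.2,"dy":1,"dz":0,"ax":0,"ay":0,"az":0.5},{"claw":1,"dx":0.3,"dy":1,"dz":0,"ax":0,"ay":0,"az":0.5},{"claw":1,"dx":0.3,"dy":1,"dz":0,"ax":0,"ay":0,"az":0.5},{"claw":1,"dx":0.4,"dy":1,"dz":0,"ax":0,"ay":0,"az":0.5},{"claw":1,"dx":0.4,"dy":1,"dz":0,"ax":0,"ay":0,"az":0.5},{"claw":1,"dx":0.4,"dy":1,"dz":0,"ax":0,"ay":0,"az":0},{"claw":1,"dx":0.4,"dy":1,"dz":0,"ax":0,"ay":0,"az":0},{"claw":1,"dx":0.4,"dy":1,"dz":0,"ax":0,"ay":0,"az":0}]' 40 >/dev/null; python3 go.py sel 0 -80 160 0
```

```text
[-62.4  33.7]
[-60.8 -26.3]
t 6.62 TCP in frame [   2.6 -165.2] 186.5 w 0.3 F [ 0.2  0.2 -0.9]
units: d [-0.08 -2.84  0.88] (target axes) [-0.09 -2.84  0.88] a [-0.   -0.01  0.01]
```

The near side is at x = -61.6 (-60 expected, within calibration), so the socket is home. Now I'll descend beside the lever at y = -80.

```bash
python3 -m crank '[{"claw":1,"dx":-0.1,"dy":-1,"dz":0.5,"ax":0,"ay":0,"az":0},{"claw":1,"dx":0,"dy":-1,"dz":0.5,"ax":0,"ay":0,"az":0},{"claw":1,"dx":0,"dy":-0.8,"dz":0.5,"ax":0,"ay":0,"az":0},{"claw":1,"dx":0,"dy":0,"dz":0.8,"ax":0,"ay":0,"az":0},{"claw":1,"dx":0,"dy":0,"dz":0.7,"ax":0,"ay":0,"az":0},{"claw":1,"dx":0,"dy":0,"dz":0.4,"ax":0,"ay":0,"az":0},{"claw":1,"dx":0,"dy":0,"dz":0,"ax":0,"ay":0,"az":0}]' >/dev/null; python3 go.py sel 0 -80 83 0
python3 - <<'E'
from h import *
im=r.camera("side")["color"];cv2.imwrite("pics/a3.png",cv2.resize(im[110:230,250:400],None,fx=4,fy=4,interpolation=2)[:,:,::-1])
E
```

```text
t 7.2 TCP in frame [ -2.8 -80.1] 81.3 w 0.5 F [ 1.   1.  -0.2]
units: d [ 0.09 -0.   -0.06] (target axes) [ 0.09 -0.   -0.06] a [-0.01  0.04  0.01]
```

View pics/a3.png

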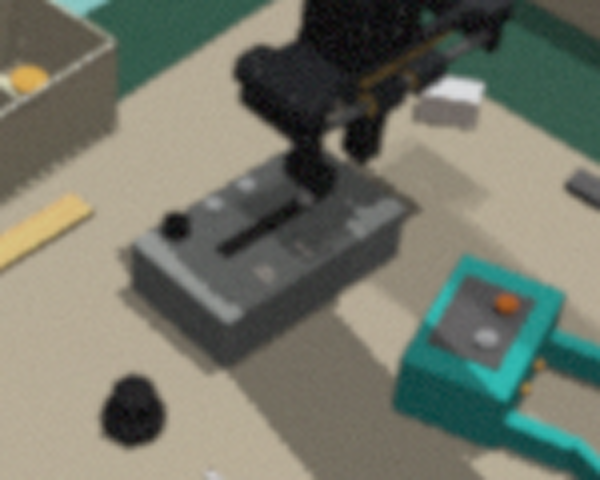

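The fingers at (365,135) stand behind the lever handle at (315,170), clear of it. I'll push in +y (tool -y).

```bash
python3 -m crank '[{"claw":1,"dx":0.1,"dy":-0.3,"dz":0,"ax":0,"ay":0,"az":0},{"claw":1,"dx":0,"dy":-0.3,"dz":0,"ax":0,"ay":0,"az":0},{"claw":1,"dx":0,"dy":-0.2,"dz":0,"ax":0,"ay":0,"az":0},{"claw":1,"dx":0,"dy":-0.2,"dz":0,"ax":0,"ay":0,"az":0},{"claw":1,"dx":0,"dy":-0.2,"dz":0,"ax":0,"ay":0,"az":0}]'|grep ft; python3 go.py sel 0 9 83 0;python3 -m crank '[{"claw":1,"dx":0,"dy":-0.2,"dz":0,"ax":0,"ay":0,"az":0},{"claw":1,"dx":0,"dy":-0.2,"dz":0,"ax":0,"ay":0,"az":0},{"claw":1,"dx":0,"dy":-0.2,"dz":0,"ax":0,"ay":0,"az":0},{"claw":1,"dx":0,"dy":-0.2,"dz":0,"ax":0,"ay":0,"az":0},{"claw":1,"dx":0,"dy":-0.2,"dz":0,"ax":0,"ay":0,"az":0}]'|grep ft; python3 go.py sel 0 9 83 0
```

```text
ft_force: [-0.0, -6.0, 3.5]
t 7.67 TCP in frame [  2.3 -45.9] 85.5 w 0.3 F [-0.  -6.   3.5]
units: d [-0.08 -1.83  0.08] (target axes) [-0.08 -1.83  0.08] a [ 0.02 -0.02 -0.01]
ft_force: [0.2, -3.2, 0.8]
t 8.08 TCP in frame [  1.3 -14.5] 84.1 w 0.1 F [ 0.2 -3.2  0.8]
units: d [-0.04 -0.78  0.04] (target axes) [-0.04 -0.78  0.04] a [0. 0. 0.]
```

```bash
python3 -m crank '[{"claw":1,"dx":0,"dy":-0.2,"dz":0,"ax":0,"ay":0,"az":0},{"claw":1,"dx":0,"dy":-0.2,"dz":0,"ax":0,"ay":0,"az":0},{"claw":1,"dx":0,"dy":-0.2,"dz":0,"ax":0,"ay":0,"az":0}]'|grep ft; python3 go.py sel 0 9 83 0;python3 -m crank '[{"claw":1,"dx":0,"dy":-0.1,"dz":0,"ax":0,"ay":0,"az":0},{"claw":1,"dx":0,"dy":-0.05,"dz":0,"ax":0,"ay":0,"az":0},{"claw":1,"dx":0,"dy":0,"dz":0,"ax":0,"ay":0,"az":0}]'|grep ft; python3 go.py sel 0 9 83 0
```

```text
ft_force: [-1.0, -0.5, 1.4]
t 8.33 TCP in frame [1.2 1.8] 84.1 w 0.3 F [-1.  -0.5  1.4]
units: d [-0.04 -0.24  0.04] (target axes) [-0.04 -0.24  0.04] a [ 0.01  0.   -0.01]
ft_force: [-0.2, 0.3, 0.0]
t 8.58 TCP in frame [1.5 8.4] 84.1 w 0.5 F [-0.2  0.3  0. ]
units: d [-0.05 -0.02  0.04] (target axes) [-0.05 -0.02  0.04] a [-0.01  0.    0.01]
```

The force has dropped to zero, so the lever appears to have snapped on. I'll back off, rise clear and check.

```bash
python3 -m crank '[{"claw":1,"dx":0,"dy":0.5,"dz":0,"ax":0,"ay":0,"az":0},{"claw":1,"dx":0,"dy":0.8,"dz":-0.3,"ax":0,"ay":0,"az":0},{"claw":1,"dx":0,"dy":0.7,"dz":-1,"ax":0,"ay":0,"az":0},{"claw":1,"dx":0,"dy":1,"dz":-0.9,"ax":0,"ay":0,"az":0},{"claw":1,"dx":0,"dy":1,"dz":-0.9,"ax":0,"ay":0,"az":0},{"claw":1,"dx":-0.3,"dy":1,"dz":0,"ax":0,"ay":0,"az":0},{"claw":1,"dx":-0.3,"dy":1,"dz":0,"ax":0,"ay":0,"az":0},{"claw":1,"dx":-0.3,"dy":1,"dz":0,"ax":0,"ay":0,"az":0}]' |grep -E 'ft|ee'; python3 -m crank '[{"claw":1,"dx":-0.3,"dy":1,"dz":0,"ax":0,"ay":0,"az":0},{"claw":1,"dx":-0.3,"dy":1,"dz":0,"ax":0,"ay":0,"az":0},{"claw":1,"dx":-0.3,"dy":1,"dz":0,"ax":0,"ay":0,"az":0},{"claw":1,"dx":0,"dy":0,"dz":0,"ax":0,"ay":0,"az":0},{"claw":1,"dx":0,"dy":0,"dz":0,"ax":0,"ay":0,"az":0}]' |grep -E 'ft|ee'
python3 - <<'E'
from h import *
im=r.camera("top")["color"]
cv2.imwrite("pics/a4.png",cv2.resize(im[180:300,195:410],None,fx=3.7,fy=3.7,interpolation=cv2.INTER_CUBIC)[:,:,::-1])
E
```

```text
ee_pos: [0.6018, -0.3715, 0.1777]
eef_rot: [0.999, -0.044, 0.0, 0.0]
ft_force: [-0.2, 0.6, -0.4]
ee_pos: [0.5657, -0.4596, 0.1766]
eef_rot: [0.999, -0.046, -0.001, 0.0]
ft_force: [0.2, 1.4, 0.5]
```

View pics/a4.png

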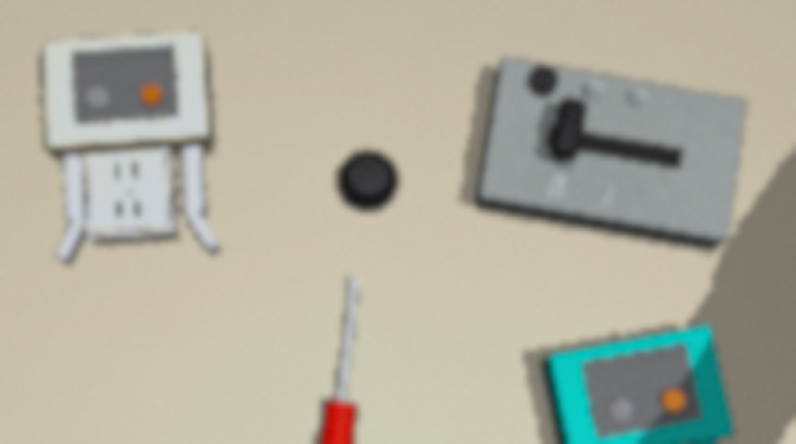

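The lever handle moved from about (675,147) to (567,128), which is about 70 mm, so it is at the two ticks. The socket is flush in the nest and the other things shown are unmoved. Handing in.

```bash
python3 -c "
from bench import r
print(r.close_job())"
```

```text
the job is handed in; nothing more can be done
None
```

I handed the job in with the socket home against the nest stop and the lever at its second stop; the hand-in returned no verdict, but the last top view shows both in place and the arm clear.

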